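# Put the loose lab ware away in its trays

## Robot

A 6-joint arm with a two-finger parallel gripper is mounted at the origin on a cart in front of the work surface, level with it; the furniture and walls round the work are solid. World frame = base frame: x ahead of the robot, y to its left, z up, the work surface at z = 0. Lengths are in m, angles in rad, forces in N, time in s.
With the tool pointing down it reaches from about 0.3 to 0.825 m from the base axis. Payload 5.4 kg.
Tool frame: the origin (TCP) lies at the very end of the fingers, on their centre line; the grasp point (between the pads) lies 19 mm behind it; z points along the fingers, y is the line along which they close (so a half turn about z gives the same grasp; the last joint's range is limited). The gripper opens to 92 mm and grips with 3 to 60 N. Pads are 20 mm wide; open, the fingers measure 128 mm over their backs; the gripper's body (75 mm by 189 mm) begins 69 mm behind the grasp point.
Start: joints at [-1.33, 0.158, 1.597, -0, 1.386, -0.21], TCP at [0.25, -0.518, 0.215] pointing down, gripper open.
Joint ranges: [-2.91, 2.91], [-0.94, 2.29], [0.18, 2.7], [-1.29, 4.43], [0.17, 2.64], [-3, 3]. Speed limits (rad/s): [2.57, 2.57, 3.14, 3.14, 3.14, 3.14].

## Interface

Orientations are given as a rotation vector (axis times angle).
In Python, from workcell import bot gives the robot as it stands. Calls block until the motion is done:
- bot.goto(position, orientation): joint-space move of the TCP to a pose.
- bot.line_to(position, rot=None, max_speed=0.15): straight line of the TCP; rot=None keeps the orientation; max_speed is the mean speed in m/s.
- bot.set_joints(angles): joint-space move.
- bot.set_gripper(opening, newtons=None): opening from 0.0 (shut) to 1.0 (fully open); newtons is the grip in N (None keeps the last); returns when the fingers have stopped.
- bot.hold(seconds).
- bot.inverse_kinematics(position, orientation): joint angles nearest the present ones, or None.
- bot.read_camera(name): name is "scene" or "top" or "wrist"; returns a dict with "pixels" (384x512x3 uint8, blue, green, red), "fx", "fy", "cx", "cy" (pixels), "k1" (the pictures are not rectified: a ray, as slopes to the right and down, at radius r is drawn at 1 + k1 r^2 times it, then the intrinsics apply), "R" (3x3) and "t" (3): a world point X has camera coordinates R X + t. Camera axes: x right, y down, z forward; pixel columns grow to the right and rows downward; lengths in m; the calibration is good to about 2 mm. A picture is of the moment at which its call begins. There is no depth.
A pose or a line that the arm cannot do raises bot.MotionError and nothing moves.
- bot.job_done(): hands the job in; it is judged then, once.
Readings, each from a call of its own:
- bot.current_clock(): time.
- bot.current_joints(): joint angles.
- bot.current_joint_vel(): joint speeds.
- bot.current_effort(): joint torques, N m.
- bot.current_ee_pos(): TCP position.
- bot.current_tool_rot(): TCP orientation.
- bot.current_contact_force(): force on the tool from outside, world axes, zero at the start.
- bot.current_ft_torque(): the same for the moment, N m.
- bot.current_opening(): opening from 0.0 (shut) to 1.0 (fully open).
- bot.current_grip_force(): force on a finger pad.
Only numpy, scipy, OpenCV 4.12 (cv2) and the standard library are available. Lean on these libraries where they do the work, as an engineer would, in place of code of your own. Each camera call takes 0.05 s, during which the arm holds its last target. There are 200 camera calls.

## Task

Sort the four loose pieces of lab ware into the trays that fit them: stand each of the two small capped vials upright in its own bay of the two-bay tray, lay the steel forceps flat and lengthwise in the long narrow tray, and set the stacked petri dishes right way up on the floor of the square tray. Leave the timer, the sticky notes and the roll of tape where they are.

Things in the scene. Friction and masses are not known exactly. Their poses are not given: they have to be found in the camera images.
- amber_vial: Small brown glass vial with a black screw cap, standing upright, loose. Body 23 mm across up to 36 mm, cap 20 mm across from there to 45 mm. Origin: centre of the underside, z up.
- clear_vial: Small clear glass vial with a blue screw cap, standing upright, loose. Body 26 mm across up to 40 mm, cap 22 mm across from there to 50 mm. Origin: centre of the underside, z up.
- petri: Two petri dishes stacked and fixed together as one short round piece, 59 mm across, 31 mm high, standing flat, loose. Grasp across the upper dish (16 to 30 mm up). Origin: centre of the underside, z up.
- forceps: Steel forceps lying flat, loose: 125 mm long along its x axis, 13 mm wide along y, 10 mm high. Grasp across the width at the middle. Origin: centre of the underside.
- vial_tray: Fixed dark grey plastic tray with two square bays side by side along its y axis; outside 58 (x) by 112 (y) mm, walls and middle divider 4 mm thick, top of the walls 16 mm above the bench, floor 4 mm thick. Each bay is 50 mm square inside; bay centres at y = +27 and -27 mm. Origin: centre of the underside, on the bench. Either vial may go in either bay.
- dish_tray: Fixed square dark grey plastic tray, one bay; outside 100 by 100 mm, walls 4 mm thick, top of the walls 12 mm above the bench, floor 4 mm thick, inside 92 by 92 mm. Origin: centre of the underside, on the bench.
- tool_tray: Fixed long narrow dark grey plastic tray, one bay; outside 76 (x) by 170 (y) mm, its length along y, walls 4 mm thick, top of the walls 14 mm above the bench, floor 4 mm thick, inside 68 by 162 mm. Origin: centre of the underside, on the bench.
- lab_timer: Bystander: white digital timer, 66 by 62 mm, 18 mm high, loose. Origin: centre of the underside.
- notes: Bystander: yellow block of sticky notes, 51 by 51 mm, 14 mm high, loose. Origin: centre of the underside.
- tape: Bystander: yellow roll of tape lying flat, 70 mm across, 20 mm high, loose. Origin: centre of the underside.
There are look-alikes about, which are no part of the job. Leave any green or yellow look-alike of the clear_vial alone.

How it is judged:
At the end, for the whole second after the job is handed in: One vial upright in each bay (15 mm of its centre along each axis), petri dishes upright in the square tray (18 mm), forceps flat in the long tray (0.45 rad of lengthwise, 30 mm across, 24 mm along), each on the tray floor, upright within 0.12 rad, at rest (((x of amber_vial in the frame of vial_tray between -0.015 and 0.015 m and y of amber_vial in the frame of vial_tray between 0.012 and 0.042 m and x of clear_vial in the frame of vial_tray between -0.015 and 0.015 m and y of clear_vial in the frame of vial_tray between -0.042 and -0.012 m) or (x of amber_vial in the frame of vial_tray between -0.015 and 0.015 m and y of amber_vial in the frame of vial_tray between -0.042 and -0.012 m and x of clear_vial in the frame of vial_tray between -0.015 and 0.015 m and y of clear_vial in the frame of vial_tray between 0.012 and 0.042 m)) and z of amber_vial in the frame of vial_tray between 0 and 0.008 m and angle between each of amber_vial, clear_vial, petri's own z axis and vertical below 0.12 rad and z of clear_vial in the frame of vial_tray between 0 and 0.008 m and x of petri in the frame of dish_tray between -0.018 and 0.018 m and y of petri in the frame of dish_tray between -0.018 and 0.018 m and z of petri in the frame of dish_tray between 0 and 0.008 m and x of forceps in the frame of tool_tray between -0.03 and 0.03 m and y of forceps in the frame of tool_tray between -0.024 and 0.024 m and z of forceps in the frame of tool_tray below 0.016 m and angle between the x axis of forceps and the y axis of tool_tray, either way round below 0.45 rad and angle between forceps's own x axis and vertical between 1.49 and 1.65 rad and linear speed of each of amber_vial, clear_vial, petri, forceps below 0.02 m/s); the robot touches nothing.
It fails at once if The timer, the notes or the tape is pushed more than 25 mm from its place (distance of any of lab_timer, notes, tape from where it was at the start of the episode above 0.025 m).
It also fails if it takes over 102 s, if anything falls off the work surface, if the arm or the gripper's body presses on something with over 40 N, if the wrist force passes 120 N, or if a joint passes its speed limit or range.

## Working session

There is one attempt and no reset: what is moved stays moved. The work goes in short steps, each a Python script; the robot and the scene stay as the last script left them, time stands still between calls to the robot, and variables do not carry over. Pictures are saved under pics/ and viewed, at most 14 in all, crops included, and the job is handed in when it is done.

```bash
mkdir -p pics
cat > h.py <<'E'
import numpy as np, cv2
from workcell import bot
from scipy.spatial.transform import Rotation as R
def shot(n,name):
    c=bot.read_camera(n); cv2.imwrite(f'pics/{name}.png',c['pixels'])
    np.savez(f'pics/{name}.npz',**{k:c[k] for k in('fx','fy','cx','cy','k1','R','t')}); return c
def w(name,u,v,z):
    c=np.load(f'pics/{name}.npz'); x=(u-c['cx'])/c['fx']; y=(v-c['cy'])/c['fy']
    rd=np.hypot(x,y); r=rd
    for _ in range(30): r=rd/(1+c['k1']*r*r)
    s=r/rd if rd>0 else 1
    d=c['R'].T@np.array([x*s,y*s,1]); o=-c['R'].T@c['t']
    return (o+d*(z-o[2])/d[2])[:2]
def down(yaw): # tool y (closing) axis at angle yaw from world y
    return (R.from_euler('z',yaw)*R.from_rotvec([np.pi,0,0])).as_rotvec()
E
python3 - <<'E'
from h import *
for n in('top','scene'):
    c=shot(n,n+'0'); im=c['pixels']; cv2.imwrite(f'pics/{n}0b.png',cv2.resize(im,(800,600),interpolation=cv2.INTER_CUBIC))
    print(n,-c['R'].T@c['t'],c['fx'])
print(bot.current_tool_rot(),bot.current_clock())
E
```

```text
top [0.39694815 0.09725607 1.16755512] 419.50628513456326
scene [-0.11377268  0.99513754  0.48359884] 469.4900185885295
[-3.06045863e+00 -7.01726799e-01  5.20448764e-05] 0.1
```

View pics/top0b.png

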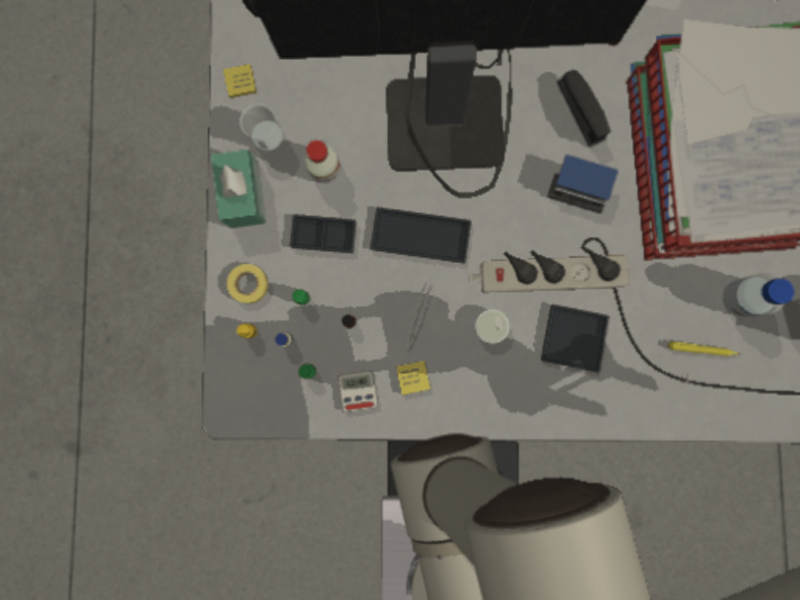

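View pics/scene0b.png

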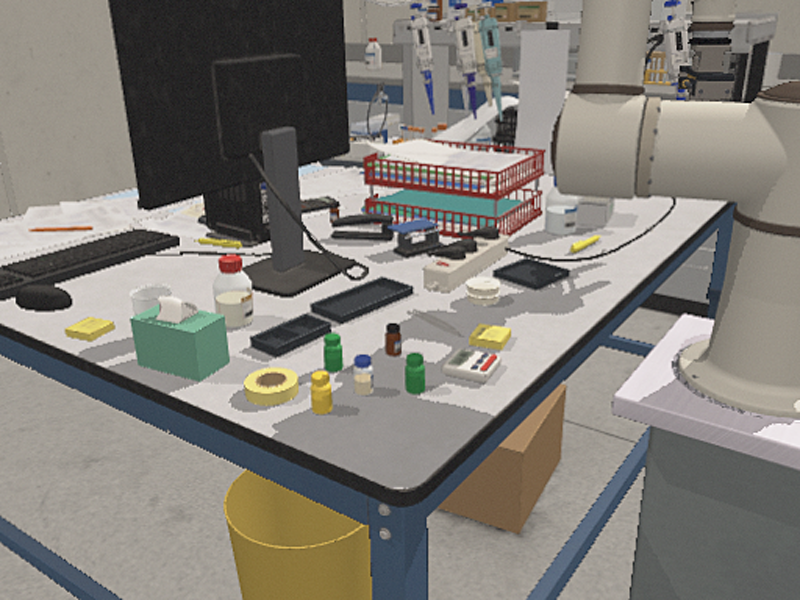

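The top view (800x600 scale) shows the vial tray at (323,234), the tool tray at (420,235) and the dish tray at (575,338). The amber vial is at (348,321), the blue-capped clear vial at (283,340), the petri at (491,326) and the forceps at (420,317). The green and yellow look-alikes sit near the clear vial. I'll enlarge this area.

Run:
```python
from h import *
im=cv2.imread('pics/top0.png')
def crop(u,v,wd,hh,s,n):
    cv2.imwrite(f'pics/{n}.png',cv2.resize(im[v:v+hh,u:u+wd],None,fx=s,fy=s,interpolation=cv2.INTER_CUBIC))
crop(140,125,160,120,5,'c1'); crop(240,125,160,120,5,'c2')
```

```text
(no output)
```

View pics/c1.png

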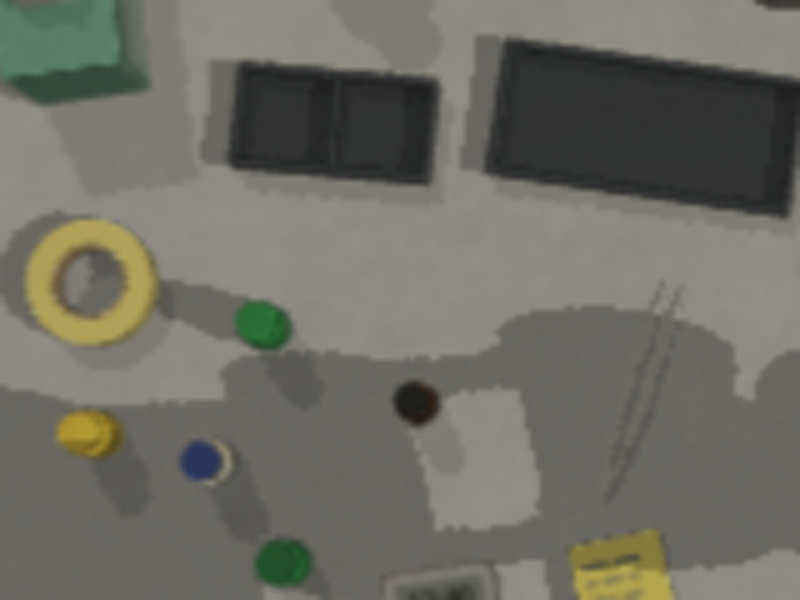

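View pics/c2.png

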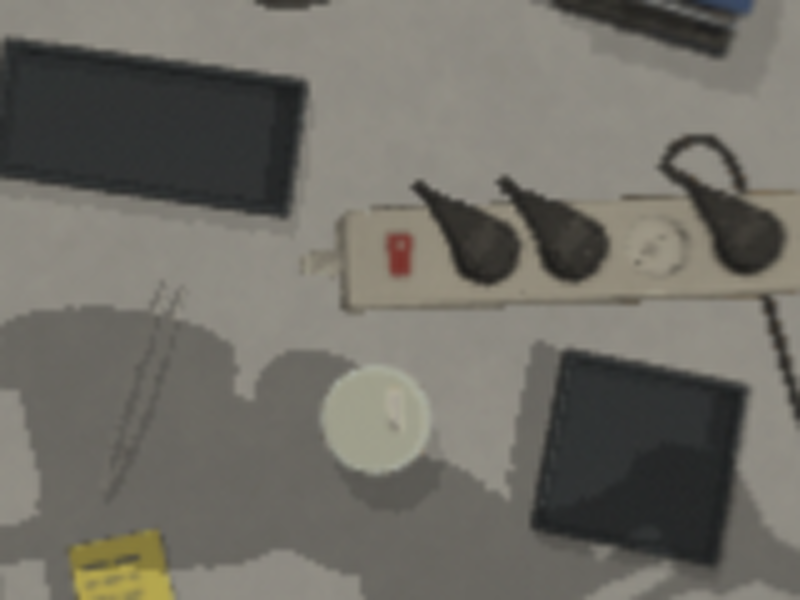

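```bash
cat > est.py <<'E'
from h import *
def p(x,y,z,o): return w('top0',o+(x+.5)/5-.5,125+(y+.5)/5-.5,z)
def tray(c,z):
    P=np.array([p(x,y,z,o) for x,y,o in c]); e=(P[0]-P[1])+(P[3]-P[2])  # left-right edge = +y
    f=(P[0]-P[3])+(P[1]-P[2])
    return P.mean(0), np.arctan2(-e[0],e[1]), np.linalg.norm(e)/2, np.linalg.norm(f)/2
E
python3 - <<'E'
from est import *
np.set_printoptions(precision=4,suppress=True)
print('vt',tray([(240,62,140),(440,77,140),(432,185,140),(229,167,140)],.016))
print('tt',tray([(505,38,140),(308,80,240),(290,217,240),(485,172,140)],.014))
print('dt',tray([(563,348,240),(748,385,240),(715,567,240),(531,528,240)],.012))
print('amber',p(416,402,.045,140),'clear',p(202,461,.05,140),'petri',p(377,420,.031,240))
a,b=p(673,286,.006,140),p(608,500,.006,140); print('forc',a,b,(a+b)/2,np.linalg.norm(a-b),np.arctan2(*(a-b)[::-1]))
for n,x,y,z in[('tape',92,282,.02),('green1',262,325,.05),('green2',283,562,.05),('yel',85,435,.05),('timer',440,640,.018),('notes',625,590,.014)]: print(n,p(x,y,z,140))
E
```

```text
vt (array([0.6153, 0.2634]), np.float64(-0.08566192461691877), np.float64(0.11303160032137442), np.float64(0.06020308221828763))
tt (array([0.6127, 0.0899]), np.float64(-0.14828115379724305), np.float64(0.1707754600725662), np.float64(0.07691835761416532))
dt (array([ 0.4296, -0.1778]), np.float64(-0.20508427928342038), np.float64(0.10090236082348454), np.float64(0.1004442582387914))
amber [0.4578 0.2141] clear [0.4261 0.3278] petri [ 0.4487 -0.0339]
forc [0.5244 0.0753] [0.4057 0.1116] [0.4651 0.0934] 0.12411904634081665 -0.29625695854770673
tape [0.5258 0.3965]
green1 [0.499  0.2967]
green2 [0.3726 0.2837]
yel [0.4401 0.3907]
timer [0.3297 0.2028]
notes [0.3567 0.1022]
```

```bash
cat >> h.py <<'E'
np.set_printoptions(precision=4,suppress=True)
def st(m): print(m,round(bot.current_clock(),2),bot.current_ee_pos(),'op',round(bot.current_opening(),3),'F',round(float(np.max(bot.current_grip_force())),1),bot.current_contact_force())
def pick(x,y,z,yaw,op,N,zt=.17,look=None):
    bot.set_gripper(op); bot.goto([x,y,zt],down(yaw))
    if look: shot('wrist',look)
    bot.line_to([x,y,z],max_speed=.12); bot.set_gripper(0,N); st('grip')
    bot.line_to([x,y,zt],max_speed=.2); st('lift')
def place(x,y,z,yaw,op,zt=.17):
    bot.goto([x,y,zt],down(yaw)); bot.line_to([x,y,z+.03],max_speed=.2); bot.line_to([x,y,z],max_speed=.05); st('down')
    bot.set_gripper(op); bot.line_to([x,y,zt],max_speed=.2); st('up')
E
python3 - <<'E'
from h import *
for z in(.1,.3,.5): print('mon',z,w('top0',280*.64,55*.64,z),w('top0',610*.64,45*.64,z))
for z in(.0,.12): print('bottle',w('top0',207,104,z),w('top0',203,96,z))
P=[('amber',.458,.214,.15,.45),('bay',.613,.2365,.15,.35),('clear',.426,.328,.15,.45),('bay+',.6176,.29,.15,.35),('petri',.4487,-.034,.15,0),('dish',.4296,-.178,.15,.58),('dish2',.4296,-.178,.15,-.99),('forc',.465,.0934,.15,-.296),('tt',.6127,.09,.15,1.42),('tt2',.6127,.09,.15,-1.72)]
for n,x,y,z,a in P:
    print(n,bot.inverse_kinematics([x,y,z],down(a)))
bot.set_gripper(.5); bot.goto([.458,.214,.17],down(.45)); st('a'); c=shot('wrist','wr1')
E
```

```text
mon 0.1 [0.9028 0.3262] [ 0.9122 -0.2247]
mon 0.3 [0.808  0.2833] [ 0.8157 -0.1644]
mon 0.5 [0.7133 0.2404] [ 0.7191 -0.1041]
bottle [0.7483 0.2658] [0.7716 0.2775]
bottle [0.7122 0.2485] [0.7331 0.2589]
amber [ 0.1976  0.0379  1.8587 -0.      1.245   1.3184]
bay [0.1847 0.4172 1.4116 0.     1.3129 1.4055]
clear [ 0.4312  0.1208  1.7704 -0.      1.2503  1.552 ]
bay+ [0.2624 0.4803 1.3269 0.     1.3344 1.4831]
petri [-0.3453 -0.1137  2.0056 -0.      1.2497  1.2255]
dish [-0.6536 -0.0714  1.9665 -0.      1.2465  0.3372]
dish2 [-0.6536 -0.0714  1.9665 -0.      1.2465  1.9072]
forc [-0.0574 -0.0458  1.9421  0.      1.2453  1.8094]
tt [-0.049   0.3239  1.5315 -0.      1.2862  0.1018]
tt2 None
a 3.6 [0.4584 0.2134 0.1701] op 0.504 F 0.0 [-0.3841  0.0125 -0.0487]
```

View pics/wr1.png

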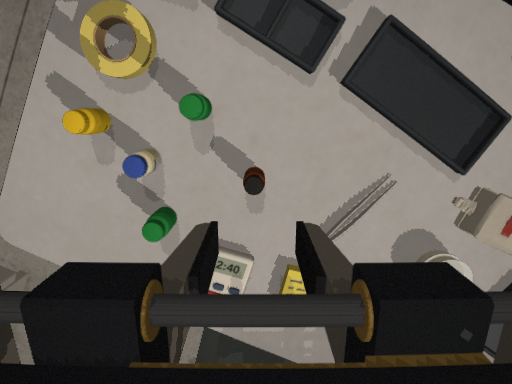

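The wrist view shows the amber cap at about (254,187), the blue cap at (135,166), the forceps tips at (391,180), and the vial and tool trays at the top. I'll cross-check the two caps, then do the amber vial.

Run:
```python
from h import *
a=w('wr1',254,187,.045); print('amber',a,'clear',w('wr1',135,166,.05),'tips',w('wr1',391,180,.006))
if np.hypot(*(a-[.458,.214]))<.008:
    x,y=(a+[.458,.214])/2
    pick(x,y,.016,.45,.5,12); place(.613,.2365,.021,.35,.4)
    shot('top','t1')
```

```text
amber [0.4574 0.2157] clear [0.4279 0.3273] tips [0.5224 0.078 ]
grip 6.03 [0.458  0.2149 0.0163] op 0.243 F 12.0 [0.2001 0.8515 1.1193]
lift 6.94 [0.4567 0.2146 0.1685] op 0.24 F 12.0 [-0.6956  0.0227 -0.5072]
down 9.11 [0.6128 0.2364 0.0206] op 0.241 F 12.0 [ 0.5484 -0.3209  0.311 ]
up 10.41 [0.612  0.2363 0.1683] op 0.397 F 0.0 [ 0.5187  0.7145 -0.3575]
```

Run:
```python
from h import *
pick(.427,.3275,.017,.45,.45,12); place(.6176,.29,.022,.35,.4)
shot('wrist','wv')
pick(.4487,-.034,.006,0,.88,12,look='wp'); place(.4296,-.178,.011,.58,.78)
shot('wrist','wd')
bot.set_gripper(.4); bot.goto([.465,.0934,.15],down(-.296)); shot('wrist','wf'); st('f')
a,b=cv2.imread('pics/wv.png'),cv2.imread('pics/wf.png'); c=cv2.imread('pics/wd.png')
cv2.imwrite('pics/m1.png',cv2.resize(np.vstack([np.hstack([a,c]),np.hstack([b,cv2.imread('pics/wp.png')])]),(800,600),interpolation=cv2.INTER_AREA))
```

```text
grip 13.39 [0.4274 0.3277 0.0175] op 0.273 F 12.0 [ 0.127  -0.1648  1.6913]
lift 14.31 [0.4261 0.327  0.1685] op 0.274 F 12.0 [ 0.5672  0.5181 -0.7599]
down 16.6 [0.6175 0.2899 0.0216] op 0.273 F 12.0 [ 0.321   0.0201 -0.29  ]
up 17.87 [0.6167 0.2897 0.1683] op 0.398 F 0.0 [-0.8048  0.2746 -0.3769]
grip 22.11 [ 0.4489 -0.0341  0.0062] op 0.624 F 12.0 [-0.3836 -0.5024  1.9553]
lift 23.07 [ 0.4477 -0.0337  0.1686] op 0.624 F 12.0 [-0.009   0.676  -0.1978]
down 25.48 [ 0.4295 -0.178   0.0107] op 0.622 F 12.0 [ 0.4011  0.8342 -0.3401]
up 26.82 [ 0.4289 -0.1774  0.1687] op 0.777 F 0.0 [-0.5822 -0.0183 -0.6337]
f 28.92 [0.4652 0.0928 0.1501] op 0.4 F 0.0 [-0.8744 -0.5652 -0.0414]
```

View pics/m1.png

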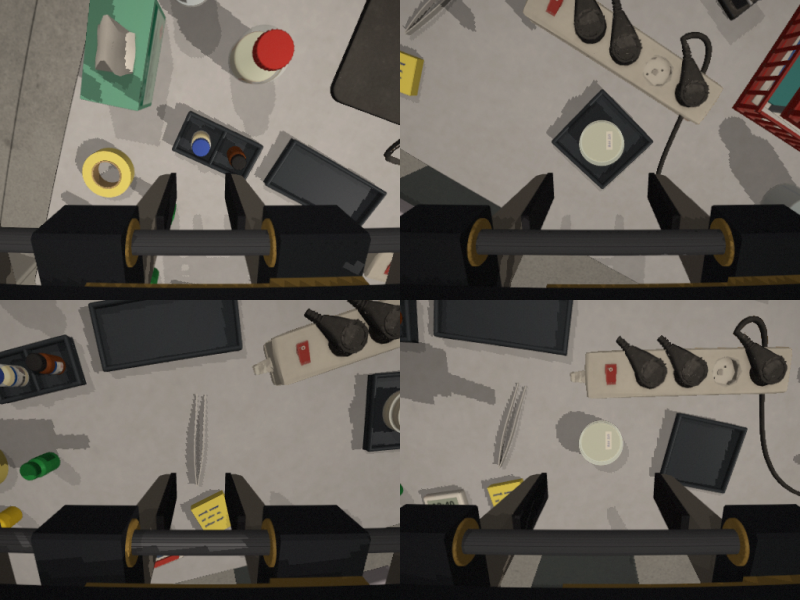

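View pics/wf.png

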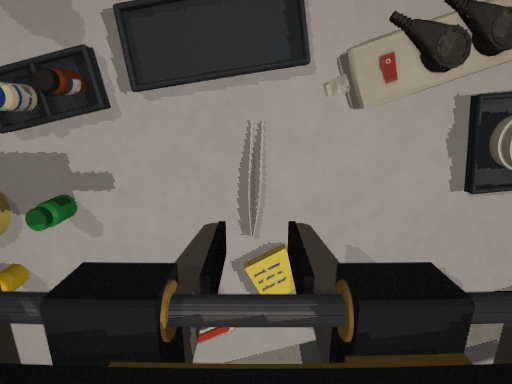

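Both vials stand in their bays and the petri is in the square tray. The forceps tips are at about (256,122), the joined end at (252,236), and the middle at about (253,180).

Run:
```python
from h import *
a,b=w('wf',256,122,.006),w('wf',252,236,.006); m=(a+b)/2; d=a-b
yaw=np.arctan2(d[1],d[0]); print(a,b,m,np.linalg.norm(d),yaw)
m=(m+[.4651,.0934])/2; yaw=(yaw-.296)/2; print(m,yaw)
if abs(yaw+.296)<.06:
    pick(*m,.003,yaw,.4,15); shot('wrist','wg')
    if bot.current_opening()>.02: place(.6127,.09,.008,1.42,.3)
    bot.goto([.5,.1,.25],down(1.0)); shot('wrist','we'); shot('top','te')
    im=cv2.imread('pics/te.png')[130:250,150:310]; cv2.imwrite('pics/te2.png',cv2.resize(im,(800,600),interpolation=cv2.INTER_CUBIC))
```

```text
[0.5245 0.075 ] [0.41   0.1145] [0.4673 0.0947] 0.1212144552921836 -0.33209087368379553
[0.4662 0.0941] -0.3140454368418978
grip 31.41 [0.4663 0.0941 0.0032] op 0.133 F 15.0 [-0.2552  0.6559  2.2369]
lift 32.39 [0.4652 0.0941 0.1686] op 0.136 F 15.0 [0.7852 0.3383 0.5929]
down 35.52 [0.6126 0.09   0.0076] op 0.14 F 15.0 [ 0.1313  0.0275 -0.6782]
up 36.9 [0.6117 0.09   0.1684] op 0.301 F 0.0 [ 0.365  -0.2766  0.267 ]
```

View pics/we.png

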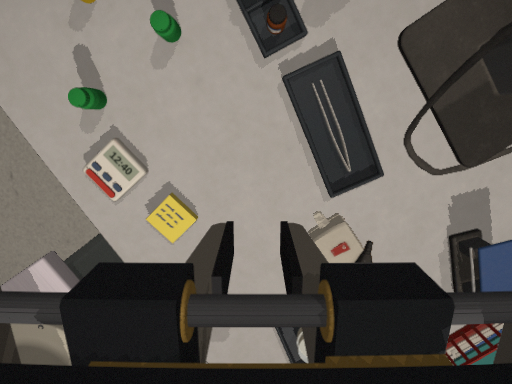

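The forceps lie lengthwise in the middle of the long tray: mid (334,126), tray centre about (333,124). The vials and petri were already seen in place, and the timer and notes haven't moved.

Run:
```python
from h import *
print(bot.job_done(), bot.current_clock())
```

```text
the job is handed in; nothing more can be done
the job is handed in; nothing more can be done
```

The job is handed in: each vial is upright in its own bay, the petri dishes are in the square tray and the forceps lie lengthwise in the long tray; the camera checks showed no problem, but no verdict came back.

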